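Put the reagent bottles back on their own stirrers

TASK

The three amber screw-cap bottles were put back on the wrong magnetic stirrers. Stand one of them in the empty spill tray to free a plate, then move the bottles round until the smallest bottle stands on the smallest stirrer, the middle-sized one on the round-topped stirrer and the largest on the hotplate stirrer, each upright and centred on its plate. It is glass: lower each bottle until it stands, never drop it or knock it over, and leave the beaker, the tube rack and the centrifuge tube where they are.

Things in the scene. Friction and masses are not known exactly. Their poses are not given: they have to be found in the camera images.
- large_bottle_center (a point): largest bottle, loose, 0.3 to 0.65 kg: upright round amber glass bottle with paper label and blue ribbed screw cap; 143 tall, body 70 in diameter up to 88 above its foot, then a shoulder to a 38 neck; cap 54 in diameter, from 117 to 143 above the foot. The point is on the bottle's axis half-way up, 71.5 above the foot; z is up along the axis. Starts on the smallest stirrer (sizes in mm)
- medium_bottle_center (a point): middle-sized bottle, loose, 0.15 to 0.3 kg, same kind: 105 tall, body 56 in diameter up to 55 above its foot, neck 38; cap 54 in diameter, from 79 to 105 above the foot. The point is on the axis half-way up, 52.5 above the foot; z up. Starts on the hotplate stirrer (sizes in mm)
- small_bottle_center (a point): smallest bottle, loose, 0.04 to 0.09 kg, same kind: 74 tall, body 36 in diameter up to 40 above its foot, neck 23; cap 32 in diameter, from 53 to 74 above the foot. The point is on the axis half-way up, 37 above the foot; z up. Starts on the round-topped stirrer (sizes in mm)
- large_plate (a point): largest stirrer, does not move: white hotplate stirrer with two black knobs on its front, 200 long (x) by 150 wide (y), with a white ceramic top plate 144 square bearing two thin grey centring circles. The point is the middle of the plate's upper face, 88 above the bench; z up, x away from the control front. The housing reaches 125 to -x, 75 to +x and 75 to either side of the point (sizes in mm)
- medium_plate (a point): middle-sized stirrer, does not move: grey housing 152 long by 120 wide with one knob on its front and a round steel top plate 118 in diameter. The point is the middle of the plate's upper face, 55 above the bench; z up, x away from the control front. The housing reaches 94 to -x and 58 to +x (sizes in mm)
- small_plate (a point): smallest stirrer, does not move: slim white housing 112 long by 92 wide with a flat grey square plate 86 wide and three touch keys on its front lip. The point is the middle of the plate's upper face, 30 above the bench; z up, x away from the keys. The housing reaches 66 to -x and 46 to +x (sizes in mm)
- tray_floor (a point): empty spill tray, does not move: shallow square white plastic tray 150 by 150, walls 4 thick, rim 14 above the bench. The point is the middle of its inner floor (142 by 142), 5 above the bench; z up, x and y along its sides (sizes in mm)
- beaker_center (a point): bystander, loose: clear glass straight-sided beaker 68 in diameter (71 at the rim) and 90 tall; the point is on its axis half-way up. Leave alone (sizes in mm)
- tube_rack_center (a point): bystander, loose: green tube rack 65 (x) by 130 (y) by 28 tall with small tubes standing in it up to 37; the point is in its middle, 14 above its underside. Leave alone (sizes in mm)
- centrifuge_tube_center (a point): bystander, loose: clear centrifuge tube with orange cap standing on its flat foot, 114 tall, 34 in diameter at the cap; the point is on its axis half-way up. Leave alone (sizes in mm)
Mind the look-alikes: they are no part of the job. Leave any blue look-alike of the part that bears tray_floor alone.

How it is judged (in metres and radians):
On the way:
1. one of the bottles stands in the spill tray (((z of small_bottle_center in the frame of tray_floor below 0.043 m and angle between small_bottle_center's own z axis and vertical below 0.15 rad and x of small_bottle_center in the frame of tray_floor between -0.066 and 0.066 m and y of small_bottle_center in the frame of tray_floor between -0.066 and 0.066 m) or (z of medium_bottle_center in the frame of tray_floor below 0.0585 m and angle between medium_bottle_center's own z axis and vertical below 0.15 rad and x of medium_bottle_center in the frame of tray_floor between -0.066 and 0.066 m and y of medium_bottle_center in the frame of tray_floor between -0.066 and 0.066 m) or (z of large_bottle_center in the frame of tray_floor below 0.0775 m and angle between large_bottle_center's own z axis and vertical below 0.15 rad and x of large_bottle_center in the frame of tray_floor between -0.066 and 0.066 m and y of large_bottle_center in the frame of tray_floor between -0.066 and 0.066 m))), for 0.2 s.
At the end, for the whole second after the job is handed in: smallest bottle on the smallest stirrer, middle-sized bottle on the round-topped stirrer, largest bottle on the hotplate stirrer: each axis within 15 mm of the middle of its plate, standing on the plate (height within 5 mm), within 0.1 rad of upright, released and at rest (horizontal distance between small_bottle_center and small_plate below 0.015 m and z of small_bottle_center in the frame of small_plate between 0.032 and 0.042 m and angle between each of small_bottle_center, medium_bottle_center, large_bottle_center's own z axis and vertical below 0.1 rad and linear speed of each of small_bottle, medium_bottle, large_bottle below 0.02 m/s and horizontal distance between medium_bottle_center and medium_plate below 0.015 m and z of medium_bottle_center in the frame of medium_plate between 0.0475 and 0.0575 m and horizontal distance between large_bottle_center and large_plate below 0.015 m and z of large_bottle_center in the frame of large_plate between 0.0665 and 0.0765 m); the robot touches nothing.
It fails at once if a bottle is knocked over (angle between any of small_bottle_center, medium_bottle_center, large_bottle_center's own z axis and vertical above 0.6 rad).
It fails at once if a bottle is dropped: falls free of the fingers at over 0.6 m/s (a drop of about 18 mm) ((linear speed of small_bottle above 0.6 m/s and contact force between small_bottle and the fingers below 0.05 N) or (linear speed of medium_bottle above 0.6 m/s and contact force between medium_bottle and the fingers below 0.05 N) or (linear speed of large_bottle above 0.6 m/s and contact force between large_bottle and the fingers below 0.05 N)).
It fails at once if the beaker is moved more than 20 mm (distance of beaker_center from where it was at the start of the episode above 0.02 m).
It fails at once if the tube rack is moved more than 20 mm (distance of tube_rack_center from where it was at the start of the episode above 0.02 m).
It fails at once if the centrifuge tube is moved more than 20 mm (distance of centrifuge_tube_center from where it was at the start of the episode above 0.02 m).
It also fails if it takes over 120 s, if anything falls off the work surface, if the arm or the gripper's body presses on something with over 40 N, if the wrist force passes 120 N, or if a joint passes its speed limit or range.

ROBOT

A 6-joint arm with a two-finger parallel gripper is mounted at the origin on the work surface. World frame = base frame: x ahead of the robot, y to its left, z up, the work surface at z = 0. Lengths are in mm, angles in degrees, forces in N, time in s.
With the tool pointing down it reaches from about 350 to 850 mm from the base axis. Payload 8.1 kg.
Tool frame: the origin (TCP) lies midway between the tips of the shut fingers; the grasp point (between the pads) lies 19 mm behind it; z points along the fingers, y is the line along which they close (so a half turn about z gives the same grasp; the last joint's range is limited). The gripper opens to 85 mm and grips with 20 to 120 N. Pads are 22 mm wide; open, the fingers measure 114 mm over their backs; the gripper's body (76 mm by 85 mm) begins 54 mm behind the grasp point. The pads swing forward as they close: fully open they stand 13 mm farther back than shut.
Start: joints at [-73.82, 7.471, 85.268, -0, 87.261, -4.893], TCP at [215.758, -559.869, 208.892] pointing down, gripper open.
Joint ranges: [-169.43, 169.43], [-51.17, 129.36], [1.28, 143.12], [-76.62, 256.62], [0, 156.53], [-152.29, 152.29]. Speed limits (degrees/s): [136.94, 136.94, 159.86, 180, 180, 180].

INTERFACE

Orientations are given as [roll, pitch, yaw] about the fixed x, y, z axes, in that order (R = Rz(yaw) Ry(pitch) Rx(roll)).
In Python, from bench import r gives the robot as it stands.
- The arm moves only by the tool step_arm, never from a script. Its arguments are lists of equal length, an entry for each row: "delta_pos": the shift along the world's x, y, z in units of 200 mm (1.0 is 200 mm), a list of three; "spin": the turn about the world's z in units of 180 degrees (1.0 is 180 degrees). In form: {"delta_pos": [[dx, dy, dz], ...], "spin": [spin, ...]}. A call has 1 to 8 rows; each row shifts and turns the commanded pose from where the row before left it; what a row does not reach is not made up. A row lasts 1/8 s, in which the tool goes at most 62.5 mm and 10.7 degrees, less where a joint would pass 70% of its speed; a pose out of reach is approached as far as the arm can. A call with a number of a shift or a turn outside -1 to 1 is refused whole. A call with a gripper value outside its range is refused whole. "gripper" is the opening, from -1 (shut) to 1 (fully open), set as the call begins (left out, the last holds). The fingers move at their own pace and stop on an object; "squeeze" is the grip in N (left out, the last holds). Time passes only in rows, so rows that do not move let the fingers close. It gives the time, the measured TCP pose, the force, the opening and the grip force at its end, in the units of the state.
- r.sense(): the state, without advancing time (a new reading comes with each control period).
- r.snapshot(name): name is "side" or "top" or "wrist"; returns a dict with "pixels" (384x512x3 uint8, blue, green, red), "fx", "fy", "cx", "cy" (pixels), "camera_from_world" (4x4, takes a point from world to camera coordinates). Camera axes: x right, y up, looking along -z (the intrinsics and any distortion apply to the point x, -y, -z); pixel columns grow to the right and rows downward; lengths in mm; the calibration is good to about 2 mm. A picture is of the moment at which its call begins. There is no depth.
- r.hand_in(): hands the job in; it is judged then, once.
The state is a dict: "time": time; "joint_pos": joint angles; "qd": joint speeds; "joint_efforts": joint torques, N m; "tool_pos": TCP position; "tcp_rot": TCP orientation; "ft_force": force on the tool from outside, world axes, zero at the start; "wrist_torque": the same for the moment, N m; "finger_gap": finger opening in mm; "grip_force": force on a finger pad.
Only numpy, scipy, OpenCV 4.12 (cv2) and the standard library are available. Lean on these libraries where they do the work, as an engineer would, in place of code of your own. Each camera call takes 0.05 s, during which the arm holds its last target. There are 200 camera calls.

## Working session

There is one attempt and no reset: what is moved stays moved. The work goes in short steps, Python scripts to look and compute and a tool call to move; the robot and the scene stay as the last step left them, time stands still between calls to the robot, and variables do not carry over. Pictures are saved under pics/ and viewed, at most 17 in all, crops included, and the job is handed in when it is done.

Besides the shell and the picture viewer there is one more tool, called after ">>>" as name([rows], argument=value, ...), one row to a line, values as JSON. step_arm: Moves the arm, as the interface text tells. Shifts and turns lie within -1 to 1; 1 stands for 200 mm of shift or 180 degrees of turn. Its arguments: {"type":"object","properties":{"delta_pos":{"type":"array","items":{"type":"array","items":{"type":"number","minimum":-1,"maximum":1}}},"spin":{"type":"array","items":{"type":"number","minimum":-1,"maximum":1}},"gripper":{"type":"number"},"squeeze":{"type":"number"}},"required":["delta_pos","spin"]}

```bash
mkdir -p pics; cat > h.py <<'E'
from bench import r
import numpy as np, cv2
def snap(n,f=None):
    s=r.snapshot(n); s['pixels']=np.asarray(s['pixels'])
    if f: cv2.imwrite('pics/'+f,s['pixels'])
    return s
def ray(s,u,v):
    T=np.array(s['camera_from_world']); d=np.array([(u-s['cx'])/s['fx'],-(v-s['cy'])/s['fy'],-1.])
    R=T[:3,:3]; return -R.T@T[:3,3], R.T@d
def hit(s,u,v,z):
    c,d=ray(s,u,v); return (c+d*(z-c[2])/d[2])[:2].round(1)
def proj(s,p):
    T=np.array(s['camera_from_world']); q=T[:3,:3]@np.array(p)+T[:3,3]
    return s['cx']+s['fx']*q[0]/-q[2], s['cy']-s['fy']*q[1]/-q[2]
E
python3 - <<'E'
from h import *
import pickle
a=snap('top','top.png');b=snap('side','side.png')
pickle.dump((a,b),open('s0.pkl','wb'))
for s in(a,b): print(ray(s,s['cx'],s['cy']),s['fx'],[k for k in s])
print(r.sense())
E
```

```text
(array([3.23559950e+02, 4.27044121e-01, 1.36934082e+03]), array([ 0.18696224,  0.01697279, -0.98222047])) 453.2339249398823 ['pixels', 'fx', 'fy', 'cx', 'cy', 'camera_from_world']
(array([274.99498849, 798.26808617, 800.06481374]), array([ 0.26342344, -0.73887386, -0.62022053])) 472.77797944467306 ['pixels', 'fx', 'fy', 'cx', 'cy', 'camera_from_world']
{'time': 0.1, 'joint_pos': array([-7.38196682e+01,  7.51037168e+00,  8.53228764e+01,  2.77278213e-05,
        8.72625288e+01, -4.89329915e+00]), 'qd': array([ 0.10315991, -0.10537026, -0.22715956, -0.03778364,  0.06829889,
        0.06737193]), 'joint_efforts': array([ 1.22067664e-03, -5.70952928e+01, -5.01940584e+01, -1.49818443e-04,
        8.25866737e-03,  7.18883001e-06]), 'tool_pos': array([ 215.60960284, -559.34896089,  207.95520488]), 'tcp_rot': array([-1.79904575e+02, -8.19738847e-03,  2.10736228e+01]), 'ft_force': array([-0.07595794,  0.24987048,  0.06970909]), 'wrist_torque': array([-0.03952221, -0.04197983,  0.01964957]), 'grip_force': 0.0, 'finger_gap': 85.08099545368097}
```

View pics/top.png

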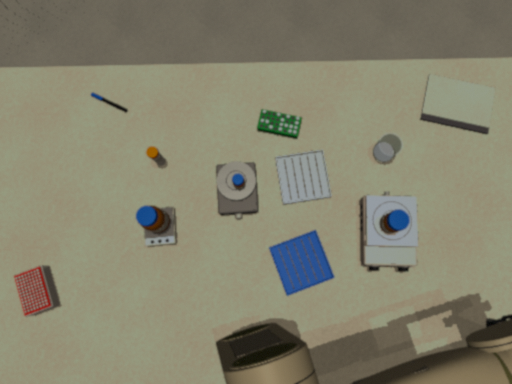

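View pics/side.png

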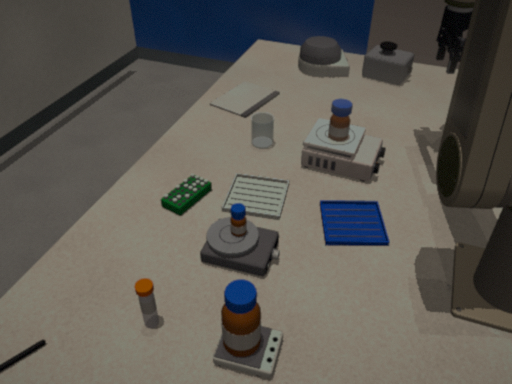

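The top view (up = +x, left = +y) shows the large bottle on the small stirrer (cap at 150,217), the small one on the round stirrer (238,180) and the medium one on the hotplate (398,220). The white tray is at (302,177) and its blue look-alike at (302,262). The side view shows the same layout with nothing in the way.

```bash
python3 - <<'E'
from h import *
import pickle
a,b=pickle.load(open('s0.pkl','rb'))
zc={'L':160,'M':180,'S':118.5}
def blobs(s):
    hsv=cv2.cvtColor(s['pixels'],cv2.COLOR_BGR2HSV)
    m=cv2.inRange(hsv,(100,120,50),(125,255,255))
    n,l,st,c=cv2.connectedComponentsWithStats(m)
    return [(c[i].round(1),st[i]) for i in range(1,n) if 25<st[i][4]<3000]
seeds={'top':{'L':(150,217),'S':(238,180),'M':(398,220)},'side':{'L':(240,295),'S':(238,212),'M':(342,107)}}
for nm,s in(('top',a),('side',b)):
    bs=blobs(s)
    for k,p in seeds[nm].items():
        c,st=min(bs,key=lambda q:np.hypot(*(q[0]-p)))
        print(nm,k,c,st,hit(s,*c,zc[k]))
I=a['pixels']
cr=lambda x,y:cv2.resize(I[y:y+75,x:x+100],None,fx=4,fy=4,interpolation=cv2.INTER_CUBIC)
o=np.vstack([np.hstack([cr(120,190),cr(195,145)]),np.hstack([cr(265,135),cr(345,190)])])
cv2.imwrite('pics/cr.png',o)
E
```

```text
top L [146.4 215.7] [137 206  20  20 319] [476.8 334.7]
top S [237.6 179.1] [233 174  11  11  95] [582.   91.2]
top M [397.9 219.7] [387 210  22  20 344] [ 453.8 -333.2]
side L [240.  295.6] [225 280  31  33 832] [476.2 328.6]
side S [237.6 210.9] [231 204  14  16 184] [580.3  87.2]
side M [341.8 104. ] [333 100  18   9 131] [ 454.5 -354.9]
```

View pics/cr.png

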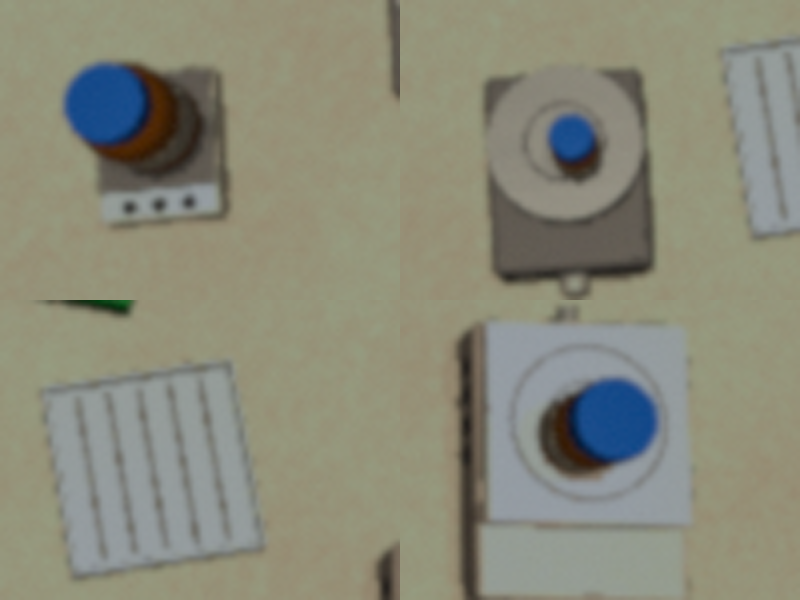

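The crops give clean outlines. In the top picture the centring circle is at (391.6,220.1), the round plate at (236.1,180.4), the tray centre at (302.8,176.8) and the small plate at about (158.6,222.1).

```bash
python3 - <<'E'
from h import *
import pickle
a,b=pickle.load(open('s0.pkl','rb'))
for n,u,v,z in [('LP',391.6,220.1,88),('MP',236.1,180.4,55),('SP',158.6,222.1,30),('tray',302.8,176.8,14),('capL',146.6,215.7,173),('capS',237.6,179.3,129),('capM',398.4,219.9,193),('beakertop',384,152,90),('tubecap',152.5,152,114)]: 
    print(n,hit(a,u,v,z))
print('footM top-view lbl/none'); 
E
```

```text
LP [ 463.  -341.3]
MP [591.3 100.3]
SP [473.5 333.4]
tray [ 607.5 -100.3]
capL [475.1 330.5]
capS [579.3  90.5]
capM [ 451.8 -330.8]
beakertop [ 661.1 -331.8]
tubecap [666.5 336.3]
footM top-view lbl/none
```

>>> step_arm([
  [0,0,0.3],
  [0.3,0,0.2],
  [0.3,0.3,0],
  [0.3,0.3,0],
  [0.2,0.3,0],
  [0,0.2,0],
  [0,0,0],
  [0,0,0],
], spin=[0,0,0,0,0,0,0,0], gripper=1, squeeze=40)

```text
time: 1.1
tool_pos: [390.7, -379.7, 303.4]
tcp_rot: [180.0, 0.0, 21.1]
ft_force: [-0.5, -0.4, -0.6]
finger_gap: 85.2
grip_force: 0.0
```

```bash
python3 - <<'E'
from h import *
s=snap('wrist','w1.png'); print(ray(s,s['cx'],s['cy']),s['fx']); print(r.sense()['tool_pos'],proj(s,[452,-331,193]),proj(s,[463,-341,88]))
E
```

```text
(array([ 455.99831387, -353.82851357,  467.6130413 ]), array([-0.25705799, -0.09928333, -0.96128248])) 313.0547481475533
[ 390.51600429 -380.08810951  303.33044763] (np.float64(228.11891308097145), np.float64(93.2075113423339)) (np.float64(247.03125575460598), np.float64(88.71400521521589))
```

View pics/w1.png

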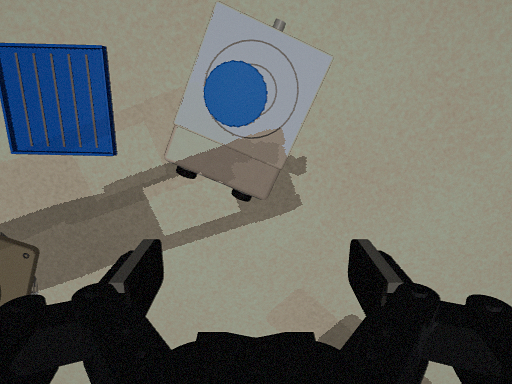

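The wrist view shows the medium cap at about (236,93) and the centring circles at about (251,90). I'll convert both to world positions.

```bash
cat >> h.py <<'E'
def cap(s,z,seed):
    m=cv2.inRange(cv2.cvtColor(s['pixels'],cv2.COLOR_BGR2HSV),(98,120,40),(125,255,255))
    n,l,st,c=cv2.connectedComponentsWithStats(m)
    i=min((i for i in range(1,n) if st[i][4]>200),key=lambda i:np.hypot(*(c[i]-seed)))
    k=cv2.findContours((l==i).astype('uint8'),0,1)[0][0]
    (x,y),rad=cv2.minEnclosingCircle(k); return (x,y,rad),st[i],hit(s,x,y,z)
E
python3 - <<'E'
from h import *
s=snap('wrist'); print(cap(s,193,(236,93))); print(hit(s,251,90,88))
E
```

```text
((235.0263214111328, 92.92105102539062, 33.458736419677734), array([ 203,   60,   64,   67, 3282], dtype=int32), array([ 454.1, -336.8]))
[ 463.1 -346.2]
```

>>> step_arm([
  [0.1,0.07,0],
  [0.1,0.07,-0.05],
  [0.12,0.075,-0.1],
  [0,0,-0.1],
  [0,0,0],
  [0,0,0],
], spin=[0,0,0,0,0,0])

```text
time: 1.95
tool_pos: [454.2, -337.5, 254.1]
tcp_rot: [180.0, 0.0, 21.0]
ft_force: [-0.5, -0.3, 0.9]
finger_gap: 85.8
grip_force: 0.0
```

```bash
python3 - <<'E'
from h import *
s=snap('wrist','w2.png'); t=r.sense()['tool_pos'];print(t); print(cap(s,193,proj(s,[454,-336,193])),proj(s,[454,-336,193]),proj(s,[463,-344,88]))
E
```

```text
[ 454.49175134 -337.55486378  254.61982538]
((254.31204223632812, 191.5650634765625, 36.638187408447266), array([ 219,  155,   71,   74, 4009], dtype=int32), array([ 456.7, -335. ])) (np.float64(254.19651066360018), np.float64(195.25869202325438)) (np.float64(264.4518911001199), np.float64(161.26972267499778))
```

View pics/w2.png

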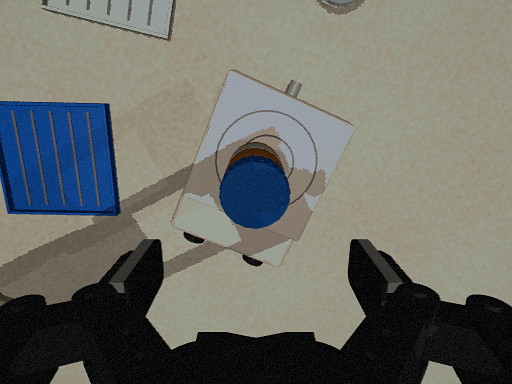

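The cap sits midway between the fingers (column 255), at (255,191). The outer plate circle is centred at about (267,160). I'll descend and grip.

>>> step_arm([
  [0.008,0.01,-0.1],
  [0,0,-0.1],
  [0,0,-0.1],
  [0,0,-0.1],
  [0,0,-0.08],
  [0,0,0],
  [0,0,0],
], spin=[0,0,0,0,0,0,0])

```text
time: 2.88
tool_pos: [456.8, -334.8, 158.2]
tcp_rot: [180.0, -0.0, 21.1]
ft_force: [0.1, -0.0, 0.5]
finger_gap: 85.3
grip_force: 0.0
```

>>> step_arm([
  [0,0,0],
  [0,0,0],
  [0,0,0],
  [0,0,0],
  [0,0,0],
  [0,0,0],
  [0,0,0],
  [0,0,0],
], spin=[0,0,0,0,0,0,0,0], gripper=-1, squeeze=40)

```text
time: 3.88
tool_pos: [457.0, -335.0, 158.8]
tcp_rot: [179.9, -0.1, 21.1]
ft_force: [1.0, -1.0, 6.1]
finger_gap: 51.8
grip_force: 41.7
```

```bash
python3 - <<'E'
from h import *
s=snap('wrist','w3.png'); t=r.sense();print(t['tool_pos'],t['ft_force'],t['finger_gap'],t['grip_force'])
E
```

```text
[ 457.01462265 -335.01161879  158.82132472] [-0.48349214 -0.25290422  5.56432476] 51.87849601634555 41.727579832077026
```

>>> step_arm([
  [0,0,0.04],
  [0,0,0.08],
  [0,0,0.1],
  [0,0,0.08],
  [0.05,0.08,0.02],
  [0.07,0.11,0],
  [0.07,0.11,0],
  [0.07,0.11,0],
], spin=[0,0,0,0,0,0,0,0])

```text
time: 4.92
tool_pos: [509.1, -250.6, 221.4]
tcp_rot: [-180.0, 0.0, 21.1]
ft_force: [-0.6, 0.3, -3.2]
finger_gap: 51.7
grip_force: 42.4
```

>>> step_arm([
  [0.07,0.11,0],
  [0.07,0.11,0],
  [0.07,0.11,0],
  [0.07,0.11,0],
  [0.07,0.11,0],
  [0.07,0.11,0],
  [0.04,0.06,0],
  [0,0,0],
], spin=[0,0,0,0,0,0,0,0])

```text
time: 5.92
tool_pos: [600.6, -107.3, 221.3]
tcp_rot: [-180.0, 0.0, 21.2]
ft_force: [0.6, 0.4, -2.5]
finger_gap: 51.8
grip_force: 42.4
```

```bash
python3 - <<'E'
from h import *
s=snap('wrist','w4.png'); t=r.sense();print(t['tool_pos'],t['ft_force'],t['finger_gap'],t['grip_force'])
for p in ([607.5,-100.3,14],[591,100,55]): print(proj(s,p))
E
```

```text
[ 600.2646607  -108.20957809  221.32856893] [-0.06308266 -0.52596182 -2.54978243] 52.066350819453355 42.43078529834747
(np.float64(252.5021556048278), np.float64(152.03676079317097))
(np.float64(62.766972944644664), np.float64(103.23675661244005))
```

View pics/w4.png

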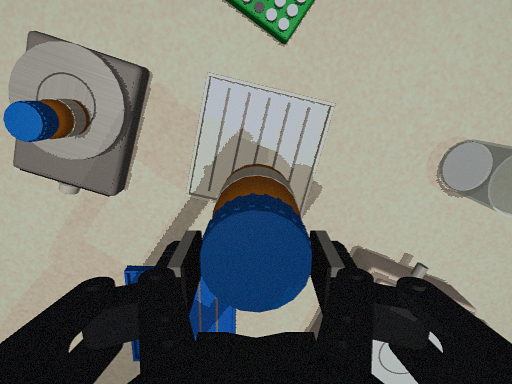

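The held bottle is over the tray, whose visible corners are (210,74), (333,104) and (190,193). Its centre is about 7 mm ahead of the tool, so I'll lower.

>>> step_arm([
  [0.035,0.02,-0.1],
  [0,0,-0.15],
  [0,0,-0.15],
  [0,0,-0.15],
  [0,0,-0.1],
  [0,0,-0.04],
  [0,0,0],
  [0,0,0],
], spin=[0,0,0,0,0,0,0,0])

```text
time: 6.98
tool_pos: [608.5, -104.8, 85.1]
tcp_rot: [179.9, -0.1, 21.1]
ft_force: [0.5, -0.0, -3.2]
finger_gap: 51.6
grip_force: 42.4
```

>>> step_arm([
  [0,0,-0.01],
  [0,0,-0.01],
  [0,0,-0.005],
  [0,0,0],
], spin=[0,0,0,0])

```text
time: 7.48
tool_pos: [607.3, -104.4, 78.4]
tcp_rot: [-180.0, 0.0, 21.1]
ft_force: [-0.1, -0.2, -3.6]
finger_gap: 52.2
grip_force: 42.4
```

>>> step_arm([
  [0,0,-0.005],
  [0,0,-0.005],
  [0,0,-0.005],
  [0,0,0],
], spin=[0,0,0,0])

```text
time: 7.98
tool_pos: [607.3, -104.5, 75.4]
tcp_rot: [-180.0, 0.0, 21.1]
ft_force: [-0.4, 0.2, -2.5]
finger_gap: 51.8
grip_force: 42.4
```

>>> step_arm([
  [0,0,-0.005],
  [0,0,-0.005],
  [0,0,0],
], spin=[0,0,0])

```text
time: 8.35
tool_pos: [608.1, -104.5, 74.9]
tcp_rot: [180.0, -0.1, 21.1]
ft_force: [-1.6, 1.6, 4.7]
finger_gap: 51.9
grip_force: 43.2
```

>>> step_arm([
  [0,0,0],
  [0,0,0],
  [0,0,0],
  [0,0,0],
  [0,0,0],
  [0,0,0],
], spin=[0,0,0,0,0,0], gripper=1)

```text
time: 9.1
tool_pos: [607.4, -104.5, 73.6]
tcp_rot: [180.0, -0.0, 21.1]
ft_force: [1.3, -0.2, -0.2]
finger_gap: 85.5
grip_force: 0.0
```

>>> step_arm([
  [0,0,0.05],
  [0,0,0.12],
  [0,0,0.15],
  [0,0,0.15],
  [0,0,0.15],
  [0,0,0.15],
  [0,0,0.1],
  [0,0.1,0],
], spin=[0,0,0,0,0,0,0,0])

```text
time: 10.1
tool_pos: [608.4, -85.1, 249.9]
tcp_rot: [179.9, -0.2, 21.0]
ft_force: [0.5, -0.6, -0.3]
finger_gap: 85.5
grip_force: 0.0
```

```bash
python3 - <<'E'
from h import *
s=snap('wrist','w5.png'); t=r.sense();print(t['tool_pos'],t['finger_gap'])
print(cap(s,110,proj(s,[607.5,-104.5,110])))
print(cap(s,129,proj(s,[580,90,129])))
E
```

```text
[607.80651814 -81.46687515 248.06838073] 85.20134965684373
((272.74249267578125, 180.1374969482422, 27.46953773498535), array([ 247,  153,   54,   55, 2279], dtype=int32), array([ 607.3, -104. ]))
((73.4325180053711, 135.50613403320312, 22.704957962036133), array([  51,  119,   46,   37, 1332], dtype=int32), array([585.9,  82.4]))
```

View pics/w5.png

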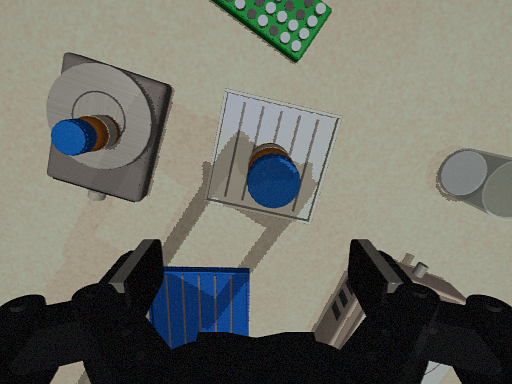

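The medium bottle stands upright in the tray, with its cap at (273,180), which is (607,-104). Next is the large bottle.

>>> step_arm([
  [-0.02,0.08,0],
  [-0.05,0.15,0],
  [-0.05,0.15,0],
  [-0.05,0.15,0],
  [-0.05,0.15,0],
  [-0.05,0.15,0],
  [-0.05,0.15,0],
  [-0.05,0.15,0],
], spin=[0,0,0,0,0,0,0,0])

```text
time: 11.15
tool_pos: [531.7, 143.2, 245.9]
tcp_rot: [-180.0, 0.1, 21.1]
ft_force: [-0.1, -0.1, -0.6]
finger_gap: 85.7
grip_force: 0.0
```

>>> step_arm([
  [-0.05,0.15,0],
  [-0.05,0.15,0],
  [-0.05,0.15,0],
  [-0.05,0.15,0],
  [-0.05,0.15,0],
  [-0.05,0.15,0],
  [-0.02,0.06,0],
  [0,0,0],
], spin=[0,0,0,0,0,0,0,0])

```text
time: 12.15
tool_pos: [468.5, 333.9, 246.6]
tcp_rot: [180.0, 0.1, 21.2]
ft_force: [0.4, 0.3, 0.2]
finger_gap: 85.6
grip_force: 0.0
```

```bash
python3 - <<'E'
from h import *
s=snap('wrist','w6.png'); t=r.sense();print(t['tool_pos'],t['joint_pos'].round(0))
print(cap(s,173,proj(s,[475,328,173])))
E
```

```text
[468.97805173 333.23976192 246.86183689] [30.  3. 86. -0. 91. 99.]
((263.5335998535156, 179.34950256347656, 34.9736213684082), array([ 230,  145,   68,   70, 3686], dtype=int32), array([479.3, 331.9]))
```

View pics/w6.png

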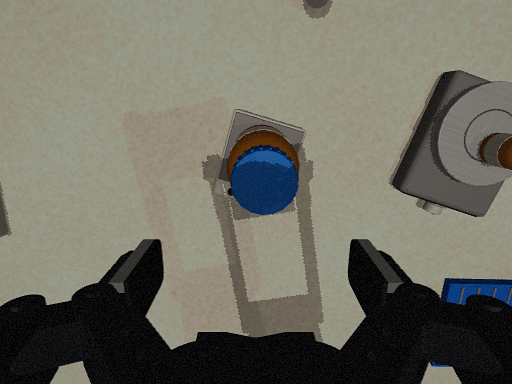

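The large cap is at about (265,181), roughly (478,331). The bottle is clear of its neighbours, so I'll descend and grip harder.

>>> step_arm([
  [0.045,-0.01,-0.1],
  [0,0,-0.1],
  [0,0,-0.1],
  [0,0,-0.1],
  [0,0,-0.1],
  [0,0,-0.045],
  [0,0,0],
  [0,0,0],
], spin=[0,0,0,0,0,0,0,0])

```text
time: 13.2
tool_pos: [478.9, 331.9, 139.5]
tcp_rot: [-180.0, -0.1, 21.1]
ft_force: [0.2, 1.5, 0.4]
finger_gap: 85.4
grip_force: 0.0
```

>>> step_arm([
  [0,0,0],
  [0,0,0],
  [0,0,0],
  [0,0,0],
  [0,0,0],
  [0,0,0],
  [0,0,0],
  [0,0,0],
], spin=[0,0,0,0,0,0,0,0], gripper=-1, squeeze=60)

```text
time: 14.2
tool_pos: [479.2, 331.7, 139.9]
tcp_rot: [-180.0, -0.1, 21.1]
ft_force: [0.3, -1.8, 5.3]
finger_gap: 51.3
grip_force: 62.2
```

>>> step_arm([
  [0,0,0.03],
  [0,0,0.08],
  [0,0,0.12],
  [0,0,0.12],
  [0,0,0.15],
  [0,0,0.15],
  [0,0,0.1],
  [0,0,0],
], spin=[0,0,0,0,0,0,0,0])

```text
time: 15.2
tool_pos: [479.2, 332.0, 290.8]
tcp_rot: [-180.0, -0.2, 21.1]
ft_force: [0.7, 0.3, -5.2]
finger_gap: 50.9
grip_force: 63.5
```

>>> step_arm([
  [0,-0.05,0],
  [0,-0.1,0],
  [0,-0.15,0],
  [0,-0.15,0],
  [0,-0.15,0],
  [0,-0.15,0],
  [0,-0.15,0],
  [0,-0.15,0],
], spin=[0,0,0,0,0,0,0,0])

```text
time: 16.2
tool_pos: [477.5, 119.2, 287.4]
tcp_rot: [180.0, 0.1, 21.0]
ft_force: [0.2, -0.4, -4.4]
finger_gap: 51.0
grip_force: 63.5
```

>>> step_arm([
  [0,-0.15,0],
  [0,-0.15,0],
  [0,-0.15,0],
  [0,-0.15,0],
  [0,-0.15,0],
  [0,-0.15,0],
  [0,-0.15,0],
  [0,-0.15,0],
], spin=[0,0,0,0,0,0,0,0])

```text
time: 17.2
tool_pos: [476.9, -120.3, 287.5]
tcp_rot: [-180.0, 0.1, 21.0]
ft_force: [0.4, -0.4, -4.7]
finger_gap: 51.1
grip_force: 63.5
```

>>> step_arm([
  [0,-0.15,0],
  [0,-0.15,0],
  [-0.02,-0.15,0],
  [-0.02,-0.15,0],
  [-0.02,-0.15,0],
  [0,-0.12,0],
  [0,-0.08,0],
  [0,0,0],
], spin=[0,0,0,0,0,0,0,0])

```text
time: 18.2
tool_pos: [466.0, -309.3, 288.0]
tcp_rot: [-180.0, 0.0, 21.0]
ft_force: [0.1, 0.2, -5.4]
finger_gap: 50.9
grip_force: 63.8
```

```bash
python3 - <<'E'
from h import *
s=snap('wrist','w7.png'); a=snap('top'); t=r.sense();print(t['tool_pos'],t['ft_force'],t['grip_force'],proj(s,[463,-345,88]))
I=s['pixels']; cv2.imwrite('pics/top2.png',np.vstack([cv2.resize(I[60:260,120:420],(800,533))]))
I=a['pixels']; cv2.imwrite('pics/sp.png',cv2.resize(I[195:255,125:205],(640,480),interpolation=cv2.INTER_CUBIC))
E
```

```text
[ 466.4783575  -308.01254523  288.3550237 ] [-0.17889062 -0.01686464 -4.84107131] 63.790236711502075 (np.float64(282.96413936240003), np.float64(173.4396597481455))
```

View pics/w7.png

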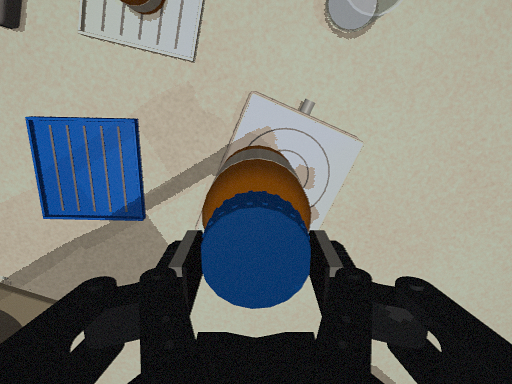

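View pics/sp.png

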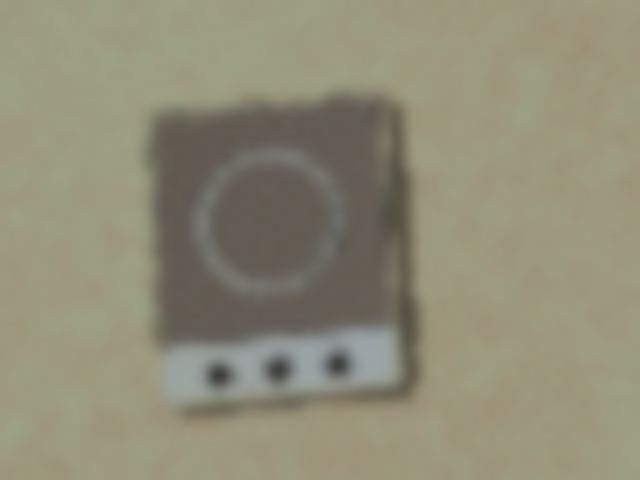

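The wrist view puts the hotplate circles at about (283,173), which matches (463,-345). The top crop shows the bare small plate's circle centred at (270,222), which is (158.3,222.3) in the full image. I'll move over the hotplate and lower.

>>> step_arm([
  [-0.01,-0.06,0],
  [-0.008,-0.08,0],
  [0,-0.045,-0.05],
  [0,0,-0.1],
  [0,0,-0.12],
  [0,0,-0.1],
  [0,0,-0.04],
  [0,0,0],
], spin=[0,0,0,0,0,0,0,0])

```text
time: 19.3
tool_pos: [462.5, -345.1, 205.8]
tcp_rot: [-179.9, 0.0, 21.1]
ft_force: [0.7, -0.3, -4.2]
finger_gap: 51.2
grip_force: 63.9
```

```bash
python3 - <<'E'
from h import *
a=snap('side'); t=r.sense();print(t['tool_pos'],t['ft_force'])
I=a['pixels']; cv2.imwrite('pics/side2.png',cv2.resize(I[60:210,250:450],(800,600),interpolation=cv2.INTER_CUBIC))
E
```

```text
[ 462.98323361 -345.48836377  206.88839612] [-0.18993351 -0.42064912 -5.43499739]
```

>>> step_arm([
  [0,0,-0.01],
  [0,0,-0.01],
  [0,0,-0.01],
  [0,0,0],
], spin=[0,0,0,0])

```text
time: 19.85
tool_pos: [462.7, -345.4, 200.4]
tcp_rot: [-180.0, 0.0, 21.1]
ft_force: [0.1, -0.7, -5.4]
finger_gap: 50.8
grip_force: 63.9
```

>>> step_arm([
  [0,0,-0.005],
  [0,0,-0.005],
  [0,0,0],
], spin=[0,0,0])

```text
time: 20.23
tool_pos: [462.7, -345.4, 198.4]
tcp_rot: [-180.0, 0.0, 21.1]
ft_force: [0.1, -0.5, -4.1]
finger_gap: 51.2
grip_force: 63.9
```

>>> step_arm([
  [0,0,-0.005],
  [0,0,-0.005],
  [0,0,0],
], spin=[0,0,0])

```text
time: 20.6
tool_pos: [463.3, -345.9, 197.9]
tcp_rot: [179.9, -0.1, 21.1]
ft_force: [-0.6, 0.6, 6.0]
finger_gap: 50.9
grip_force: 65.0
```

Contact: the bottle is standing on the plate. I'll release, rise and head for the small bottle.

>>> step_arm([
  [0,0,0],
  [0,0,0],
  [0,0,0],
  [0,0,0],
  [0,0,0],
  [0,0,0],
], spin=[0,0,0,0,0,0], gripper=1)

```text
time: 21.35
tool_pos: [462.8, -345.5, 196.5]
tcp_rot: [-180.0, 0.0, 21.1]
ft_force: [-0.5, -0.2, 0.0]
finger_gap: 85.5
grip_force: 0.0
```

>>> step_arm([
  [0,0,0.05],
  [0,0,0.12],
  [0,0,0.15],
  [0,0,0.15],
  [0,0,0.05],
  [0,0,0],
  [0,0,0],
], spin=[0,0,0,0,0,0,0])

```text
time: 22.22
tool_pos: [462.4, -345.1, 298.9]
tcp_rot: [-179.9, 0.1, 21.1]
ft_force: [0.5, 0.6, -0.5]
finger_gap: 85.7
grip_force: 0.0
```

```bash
python3 - <<'E'
from h import *
s=snap('wrist','w8.png'); t=r.sense();print(t['tool_pos'],t['finger_gap'])
print(cap(s,231,proj(s,[463,-345,231])),proj(s,[463,-345,88]))
E
```

```text
[ 462.31881227 -345.02210733  298.76096846] 85.5140124168668
((258.3004455566406, 191.29135131835938, 35.5525016784668), array([ 224,  156,   69,   71, 3784], dtype=int32), array([ 464.2, -346. ])) (np.float64(256.28462116263336), np.float64(158.2824430982739))
```

View pics/w8.png

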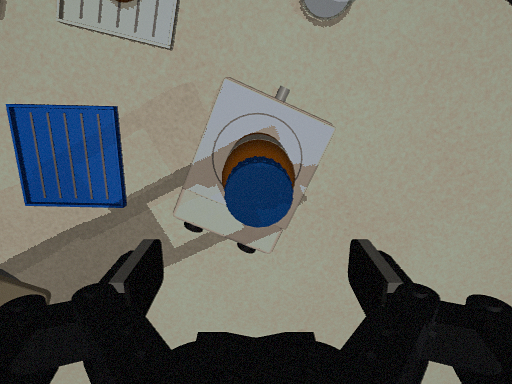

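The large bottle stands upright with its cap at (258,191). The circle around it is centred at about (257.5,157), within about 2 mm of its foot. Now the small bottle.

>>> step_arm([
  [0.02,0.08,0],
  [0.04,0.15,0],
  [0.04,0.15,0],
  [0.04,0.15,0],
  [0.04,0.15,0],
  [0.04,0.15,-0.05],
  [0.04,0.15,-0.05],
  [0.04,0.15,-0.05],
], spin=[0,0,0,0,0,0,0,0])

```text
time: 23.28
tool_pos: [522.6, -117.3, 269.7]
tcp_rot: [-180.0, 0.0, 21.1]
ft_force: [-0.2, -0.0, -0.7]
finger_gap: 85.4
grip_force: 0.0
```

>>> step_arm([
  [0.04,0.15,-0.05],
  [0.04,0.15,-0.05],
  [0.04,0.15,-0.05],
  [0.04,0.15,-0.05],
  [0.04,0.15,-0.05],
  [0.04,0.15,0],
  [0.03,0.1,0],
  [0,0,0],
], spin=[0,0,0,0,0,0,0,0])

```text
time: 24.28
tool_pos: [576.7, 82.1, 220.3]
tcp_rot: [-180.0, 0.0, 21.2]
ft_force: [0.0, 0.2, -0.1]
finger_gap: 85.3
grip_force: 0.0
```

```bash
python3 - <<'E'
from h import *
s=snap('wrist','w9.png'); t=r.sense();print(t['tool_pos'],t['joint_pos'].round(0))
print(cap(s,129,proj(s,[580,87,129])),proj(s,[580,87,129]),proj(s,[590,96,55]))
E
```

```text
[576.64176748  81.0762612  220.47107657] [ 3.  4. 87. -0. 88. 72.]
((252.06060791015625, 174.89393615722656, 20.128089904785156), array([ 233,  155,   39,   41, 1208], dtype=int32), array([583.7,  88.5])) (np.float64(252.12885804925526), np.float64(179.44253281130872)) (np.float64(248.26384431652824), np.float64(150.60380062252443))
```

View pics/w9.png

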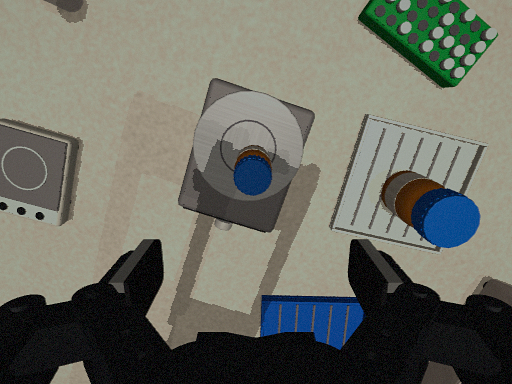

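The small cap is at about (252,175), the round plate's centre at (248,147) and the small plate's circle at (24,168).

```bash
python3 - <<'E'
from h import *
s=snap('wrist')
print(hit(s,248,147,55),hit(s,24,168,30))
E
```

```text
[593.5  96.4] [473.8 328.7]
```

>>> step_arm([
  [0.02,0.025,-0.08],
  [0.008,0.01,-0.1],
  [0,0,-0.1],
  [0,0,-0.1],
  [0,0,-0.1],
  [0,0,-0.1],
  [0,0,-0.04],
  [0,0,0],
], spin=[0,0,0,0,0,0,0,0])

```text
time: 25.38
tool_pos: [582.0, 87.5, 95.9]
tcp_rot: [-180.0, 0.1, 21.1]
ft_force: [-0.7, 0.2, 0.6]
finger_gap: 85.5
grip_force: 0.0
```

>>> step_arm([
  [0,0,0],
  [0,0,0],
  [0,0,0],
  [0,0,0],
  [0,0,0],
  [0,0,0],
  [0,0,0],
  [0,0,0],
], spin=[0,0,0,0,0,0,0,0], gripper=-1, squeeze=25)

```text
time: 26.38
tool_pos: [583.0, 87.6, 97.4]
tcp_rot: [180.0, -0.1, 21.1]
ft_force: [0.1, 0.2, 4.6]
finger_gap: 30.2
grip_force: 24.8
```

>>> step_arm([
  [0,0,0.04],
  [0,0,0.1],
  [0,0,0.12],
  [0,0,0.12],
  [0,0,0.07],
  [-0.03,0.07,0],
  [-0.06,0.14,0],
  [-0.06,0.14,0],
], spin=[0,0,0,0,0,0,0,0])

```text
time: 27.38
tool_pos: [550.8, 158.8, 185.1]
tcp_rot: [-180.0, 0.1, 21.1]
ft_force: [-0.3, -0.1, -1.0]
finger_gap: 30.7
grip_force: 24.9
```

>>> step_arm([
  [-0.06,0.14,0],
  [-0.06,0.14,0],
  [-0.06,0.14,0],
  [-0.06,0.14,0],
  [-0.06,0.12,0],
  [-0.03,0.04,0],
  [0,0,0],
  [0,0,0],
], spin=[0,0,0,0,0,0,0,0])

```text
time: 28.38
tool_pos: [486.6, 300.8, 186.3]
tcp_rot: [180.0, 0.0, 21.0]
ft_force: [0.4, 0.2, -0.4]
finger_gap: 31.0
grip_force: 24.9
```

```bash
python3 - <<'E'
from h import *
s=snap('wrist','w10.png'); t=r.sense();print(t['tool_pos'],t['ft_force'],t['grip_force'],t['finger_gap'])
print(proj(s,[473.5,330,30]))
E
```

```text
[486.77039004 300.6897555  186.40821539] [-0.59401175 -0.5648197  -0.72253735] 24.907816350460052 30.455962010395872
(np.float64(225.3325166305259), np.float64(170.19963856887054))
```

View pics/w10.png

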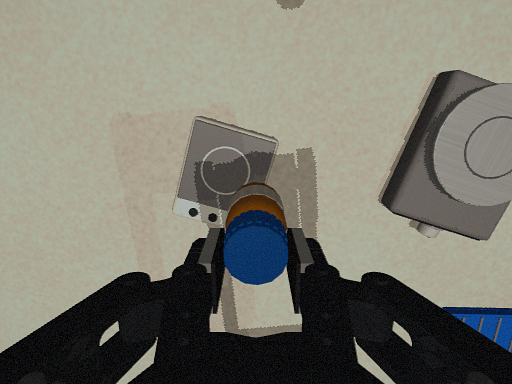

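The small plate's circle is at (225.5,170.5), exactly where (473.5,330) projects. I'll move over it and lower.

>>> step_arm([
  [-0.033,0.075,0],
  [-0.033,0.072,-0.05],
  [0,0,-0.12],
  [0,0,-0.12],
  [0,0,-0.12],
  [0,0,-0.08],
  [0,0,-0.03],
  [0,0,0],
], spin=[0,0,0,0,0,0,0,0])

```text
time: 29.42
tool_pos: [473.1, 331.1, 82.5]
tcp_rot: [180.0, 0.0, 21.1]
ft_force: [0.8, 0.3, -0.6]
finger_gap: 30.4
grip_force: 24.9
```

>>> step_arm([
  [0,0,-0.01],
  [0,0,-0.01],
  [0,0,0],
], spin=[0,0,0])

```text
time: 29.8
tool_pos: [473.4, 330.9, 78.8]
tcp_rot: [-180.0, -0.0, 21.1]
ft_force: [-0.6, -0.9, -1.0]
finger_gap: 30.7
grip_force: 24.9
```

>>> step_arm([
  [0,0,-0.01],
  [0,0,-0.01],
  [0,0,0],
], spin=[0,0,0])

```text
time: 30.18
tool_pos: [473.0, 330.8, 74.2]
tcp_rot: [180.0, 0.0, 21.1]
ft_force: [0.4, 0.1, -0.2]
finger_gap: 30.6
grip_force: 24.9
```

>>> step_arm([
  [0,0,-0.005],
  [0,0,-0.005],
  [0,0,0],
], spin=[0,0,0])

```text
time: 30.55
tool_pos: [473.2, 330.9, 72.5]
tcp_rot: [-180.0, 0.0, 21.1]
ft_force: [0.4, 0.6, 0.2]
finger_gap: 30.7
grip_force: 25.0
```

>>> step_arm([
  [0,0,-0.005],
  [0,0,0],
], spin=[0,0])

```text
time: 30.8
tool_pos: [473.8, 331.2, 72.4]
tcp_rot: [-180.0, -0.1, 21.1]
ft_force: [-0.1, -0.4, 5.0]
finger_gap: 30.4
grip_force: 25.4
```

>>> step_arm([
  [0,0,0],
  [0,0,0],
  [0,0,0],
  [0,0,0],
  [0,0,0],
  [0,0,0],
  [0,0,0],
], spin=[0,0,0,0,0,0,0], gripper=1)

```text
time: 31.68
tool_pos: [473.2, 330.9, 71.6]
tcp_rot: [-180.0, 0.0, 21.1]
ft_force: [0.3, -0.9, -1.0]
finger_gap: 85.4
grip_force: 0.0
```

>>> step_arm([
  [0,0,0.05],
  [0,0,0.12],
  [0,0,0.15],
  [0,0,0.15],
  [0,0,0.15],
  [0,0,0.05],
  [0,0,0],
], spin=[0,0,0,0,0,0,0])

```text
time: 32.55
tool_pos: [473.6, 331.2, 206.2]
tcp_rot: [-180.0, -0.1, 21.1]
ft_force: [-0.5, -0.9, -0.6]
finger_gap: 85.3
grip_force: 0.0
```

```bash
python3 - <<'E'
from h import *
s=snap('wrist','w11.png'); t=r.sense();print(t['tool_pos'],t['finger_gap'])
print(cap(s,104,proj(s,[473,331,104])))
E
```

```text
[473.0013449  330.79711341 204.89081116] 85.36740243944422
((255.52252197265625, 180.19595336914062, 19.36107063293457), array([ 238,  161,   37,   39, 1115], dtype=int32), array([474.9, 332.1]))
```

>>> step_arm([
  [0.03,-0.09,0.02],
  [0.045,-0.15,0.02],
  [0.045,-0.15,0],
  [0.045,-0.15,0],
  [0.045,-0.15,0],
  [0.045,-0.15,0],
  [0.045,-0.15,0],
  [0.045,-0.15,0],
], spin=[0,0,0,0,0,0,0,0])

```text
time: 33.6
tool_pos: [541.8, 100.7, 212.4]
tcp_rot: [-180.0, 0.1, 21.0]
ft_force: [0.6, -0.0, -1.2]
finger_gap: 85.4
grip_force: 0.0
```

>>> step_arm([
  [0.045,-0.15,0],
  [0.045,-0.15,0],
  [0.045,-0.15,0],
  [0.045,-0.15,0],
  [0.045,-0.15,0],
  [0.045,-0.15,0],
  [0.045,-0.12,0],
  [0,0,0],
], spin=[0,0,0,0,0,0,0,0])

```text
time: 34.6
tool_pos: [605.0, -103.3, 212.6]
tcp_rot: [-180.0, 0.1, 20.9]
ft_force: [0.6, -0.1, -0.5]
finger_gap: 85.7
grip_force: 0.0
```

```bash
python3 - <<'E'
from h import *
s=snap('wrist','w12.png'); t=r.sense();print(t['tool_pos'],t['finger_gap'])
print(cap(s,110,proj(s,[607.3,-104,110])))
E
```

```text
[ 604.87277166 -102.07210645  212.76878283] 85.22597150246611
((258.1658935546875, 179.177490234375, 31.19938850402832), array([ 229,  148,   61,   63, 2926], dtype=int32), array([ 607.6, -104.3]))
```

Small bottle is placed at about (474,331). Now the medium bottle, which stands at (607.3,-104.3).

>>> step_arm([
  [0.012,-0.01,-0.1],
  [0,0,-0.12],
  [0,0,-0.12],
  [0,0,-0.12],
  [0,0,-0.12],
  [0,0,-0.08],
  [0,0,-0.03],
  [0,0,0],
], spin=[0,0,0,0,0,0,0,0])

```text
time: 35.65
tool_pos: [607.5, -102.8, 75.4]
tcp_rot: [-180.0, 0.0, 21.1]
ft_force: [0.3, -1.1, 0.2]
finger_gap: 85.6
grip_force: 0.0
```

>>> step_arm([
  [0,0,0],
  [0,0,0],
  [0,0,0],
  [0,0,0],
  [0,0,0],
  [0,0,0],
  [0,0,0],
  [0,0,0],
], spin=[0,0,0,0,0,0,0,0], gripper=-1, squeeze=40)

```text
time: 36.65
tool_pos: [608.7, -103.4, 77.2]
tcp_rot: [179.9, -0.1, 21.1]
ft_force: [-0.6, -0.9, 5.1]
finger_gap: 52.0
grip_force: 41.4
```

>>> step_arm([
  [0,0,0.04],
  [0,0,0.1],
  [0,0,0.12],
  [0,0,0.14],
  [0,0,0.1],
  [0,0,0.05],
  [0,0,0],
  [0,0,0],
], spin=[0,0,0,0,0,0,0,0])

```text
time: 37.65
tool_pos: [606.9, -102.9, 184.2]
tcp_rot: [-179.9, 0.1, 21.1]
ft_force: [-0.5, 0.6, -3.5]
finger_gap: 52.0
grip_force: 42.4
```

>>> step_arm([
  [-0.007,0.06,0],
  [-0.01,0.13,0],
  [-0.01,0.15,0],
  [-0.01,0.15,0],
  [-0.01,0.15,0],
  [-0.01,0.15,0],
  [-0.01,0.11,0],
  [0,0.03,0],
], spin=[0,0,0,0,0,0,0,0])

```text
time: 38.65
tool_pos: [593.7, 84.4, 185.1]
tcp_rot: [-180.0, 0.0, 21.2]
ft_force: [0.3, -1.2, -3.3]
finger_gap: 51.3
grip_force: 42.5
```

```bash
python3 - <<'E'
from h import *
s=snap('wrist','w13.png'); t=r.sense();print(t['tool_pos'],t['ft_force'],t['grip_force'],proj(s,[593.5,96.4,55]))
E
```

```text
[593.91389822  84.25501796 185.25669848] [ 0.11764319  0.46773237 -1.85613444] 42.455604672431946 (np.float64(244.34696731806156), np.float64(170.1755371858586))
```

View pics/w13.png

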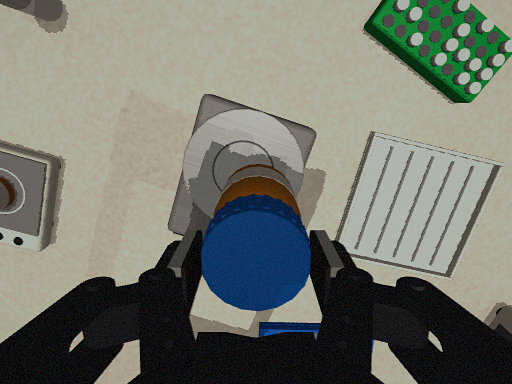

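The round plate spans columns 182–305, so its centre is about (243.5,170). That matches the projected (593.5,96.4).

>>> step_arm([
  [-0.002,0.06,0],
  [0,0,-0.06],
  [0,0,-0.1],
  [0,0,-0.06],
  [0,0,-0.02],
  [0,0,-0.01],
  [0,0,0],
  [0,0,0],
], spin=[0,0,0,0,0,0,0,0])

```text
time: 39.7
tool_pos: [594.3, 95.0, 136.3]
tcp_rot: [180.0, -0.1, 21.1]
ft_force: [0.1, -0.6, -2.9]
finger_gap: 51.5
grip_force: 42.5
```

>>> step_arm([
  [0,0,-0.01],
  [0,0,-0.005],
  [0,0,0],
], spin=[0,0,0])

```text
time: 40.08
tool_pos: [593.7, 94.9, 132.4]
tcp_rot: [-180.0, 0.0, 21.1]
ft_force: [-0.5, 0.4, -2.0]
finger_gap: 51.8
grip_force: 42.5
```

>>> step_arm([
  [0,0,-0.005],
  [0,0,-0.005],
  [0,0,0],
], spin=[0,0,0])

```text
time: 40.45
tool_pos: [593.7, 94.9, 130.4]
tcp_rot: [-180.0, 0.0, 21.1]
ft_force: [0.9, 0.2, -2.7]
finger_gap: 52.1
grip_force: 42.5
```

>>> step_arm([
  [0,0.004,-0.005],
  [0,0,-0.005],
  [0,0,-0.005],
  [0,0,0],
], spin=[0,0,0,0])

```text
time: 40.95
tool_pos: [594.3, 95.8, 128.3]
tcp_rot: [180.0, -0.1, 21.1]
ft_force: [-0.6, -0.5, 3.0]
finger_gap: 52.1
grip_force: 43.0
```

>>> step_arm([
  [0,0,-0.005],
  [0,0,0],
], spin=[0,0])

```text
time: 41.2
tool_pos: [594.7, 95.9, 128.1]
tcp_rot: [180.0, -0.1, 21.1]
ft_force: [-0.8, -0.4, 7.8]
finger_gap: 51.7
grip_force: 43.5
```

>>> step_arm([
  [0,0,0],
  [0,0,0],
  [0,0,0],
  [0,0,0],
  [0,0,0],
  [0,0,0],
  [0,0,0],
], spin=[0,0,0,0,0,0,0], gripper=1)

```text
time: 42.08
tool_pos: [593.8, 95.7, 126.6]
tcp_rot: [180.0, 0.0, 21.1]
ft_force: [-0.3, 0.4, -0.6]
finger_gap: 85.5
grip_force: 0.0
```

>>> step_arm([
  [0,0,0.05],
  [0,0,0.12],
  [0,0,0.15],
  [0,0,0.15],
  [0,0,0.15],
  [0,0,0.05],
  [0,0,0],
  [0,0,0],
], spin=[0,0,0,0,0,0,0,0])

```text
time: 43.08
tool_pos: [593.1, 95.7, 258.8]
tcp_rot: [-180.0, 0.1, 21.1]
ft_force: [-0.8, -0.5, 0.3]
finger_gap: 85.7
grip_force: 0.0
```

```bash
python3 - <<'E'
from h import *
s=snap('wrist'); print(r.sense()['tool_pos'],cap(s,160,proj(s,[594,96,160])))
b=snap('side','side3.png')
for n,p in (('L',[463,-345,218]),('M',[594,96,147]),('S',[474,331,93.5])): print(n,cap(b,p[2],proj(b,p))[1:],proj(b,p))
E
```

```text
[593.01780909  95.66812826 258.65553426] ((257.6970520019531, 182.735107421875, 31.780559539794922), array([ 227,  151,   62,   64, 3030], dtype=int32), array([593.4,  94.3]))
L (array([ 249,    0,  125,   54, 4643], dtype=int32), array([ 681.5, -849.5])) (np.float64(339.5289519677856), np.float64(92.35767466641887))
M (array([221, 190,  24,  24, 480], dtype=int32), array([587.8,  93.2])) (np.float64(229.82302572813478), np.float64(201.91653343292185))
S (array([234, 311,  18,  22, 310], dtype=int32), array([471.4, 331.1])) (np.float64(241.27870243531763), np.float64(321.0364209356609))
```

View pics/side3.png

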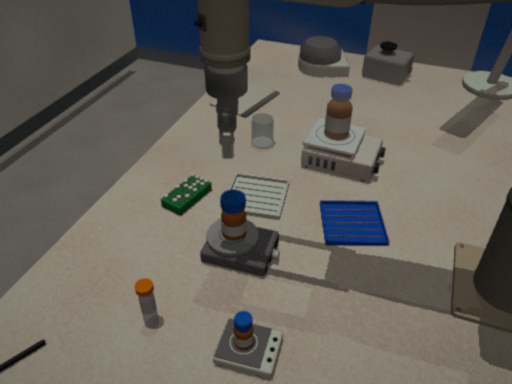

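The side view shows all three bottles upright on their own plates: caps at (341,93), (233,202) and (243,322). The bystanders are where they were and the gripper is clear.

```bash
python3 -c "
from h import *
print(r.hand_in())"
```

```text
the job is handed in; nothing more can be done
None
```

I handed the job in with the smallest bottle on the smallest stirrer, the middle-sized on the round-topped one and the largest on the hotplate, each upright and about 2 mm from centre by camera; no verdict came back.

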